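Push the loaded welding-fixture slide home and latch it

ROBOT

A 6-joint arm with a two-finger parallel gripper is mounted at the origin on the work surface. World frame = base frame: x ahead of the robot, y to its left, z up, the work surface at z = 0. Lengths are in m, angles in degrees, forces in N, time in s.
With the tool pointing down it reaches from about 0.375 to 0.825 m from the base axis. Payload 5.5 kg.
Tool frame: the origin (TCP) lies midway between the tips of the shut fingers; the grasp point (between the pads) lies 19 mm behind it (arm.tcp_to_grasp is the z of the grasp point in the tool frame, in m); z points along the fingers, y is the line along which they close (so a half turn about z gives the same grasp; the last joint's range is limited). The gripper opens to 85 mm and grips with 20 to 120 N. Pads are 22 mm wide; open, the fingers measure 114 mm over their backs; the gripper's body (76 mm by 85 mm) begins 54 mm behind the grasp point. The pads swing forward as they close: fully open they stand 13 mm farther back than shut.
Start: joints at [-66.349, 17.962, -2.699, 69.339, 0, 90], TCP at [0.241, -0.55, 0.231] pointing down, gripper open.
Joint ranges: [-152.73, 152.73], [-39.44, 99.34], [-58.76, 71.6], [-118.89, 123.64], [-81.53, 83.1], [-180, 180]. Speed limits (degrees/s): [136.94, 136.94, 172.46, 180, 180, 180].

INTERFACE

Orientations are given as a 3x3 rotation matrix whose columns are the frame's x, y, z axes.
In Python, from cell import status, viewer, workorder, arm gives the robot as it stands. The module is installed in compiled form; this text tells all that it offers.
- The arm moves only by the shell command python3 -m handwheel 'ROWS' [FORCE]. ROWS is JSON, a list of rows, each a list of 7 numbers: the shift along the tool's x, y, z in units of 40 mm (1.0 is 40 mm), then the turn, a rotation vector about the tool's x, y, z in rad, then the opening, from 0 (shut) to 1 (fully open). A call has 1 to 8 rows; each row shifts and turns the commanded pose from where the row before left it, along the tool's axes as they then stand; what a row does not reach is not made up. A row lasts 1/8 s, in which the tool goes at most 62.5 mm and 10.7 degrees, less where a joint would pass 70% of its speed; a pose out of reach is approached as far as the arm can. A call is refused whole if a number of a shift passes 1 or a number of a turn 0.188, either way. A call with a gripper value outside its range is refused whole. The fingers move at their own pace and stop on an object; FORCE is the grip in N (left out, the last holds). Time passes only in rows, so rows that do not move let the fingers close. It gives the time, the measured TCP pose, the force, the opening and the grip force at its end, in the units of the state.
- status.get_obs(): the state, without advancing time (a new reading comes with each control period).
- viewer.grab_frame(name): name is "scene" or "top" or "wrist"; returns a dict with "color" (480x640x3 uint8, red, green, blue), "fx", "fy", "cx", "cy" (pixels), "position" and "attitude" of the camera in the world; the wrist camera has in their place "hand_eye" (4x4, takes a point from camera to tool coordinates, whose origin is the TCP and whose axes are the flange's). Camera axes: x right, y up, looking along -z (the intrinsics and any distortion apply to the point x, -y, -z); pixel columns grow to the right and rows downward; lengths in m; the calibration is good to about 2 mm. A picture is of the moment at which its call begins: read the wrist's pose just before it. There is no depth.
- workorder.hand_in(): hands the job in; it is judged then, once.
Trained networks look in the newest picture that a camera, given by its name, has taken for a name from the list of things; names that differ only in an ending like _2 or _b are one class to them, and where a whole thing is asked for, a point or a joint stands for the part that bears it (a point fixed in the world has none). Each returns a list of dicts, best first, with "score" (0 to 1); they miss things now and then, are a little off and sometimes report something else, mostly with a low value. They report only what shows in the picture. A call takes as long as a camera call. They do not tell look-alikes from the thing itself.
- viewer.recognise(label, camera): "extent" ([left, top, right, bottom] as shares, 0 to 1, of the picture: columns of its width, rows of its height, round what is visible of it).
- viewer.silhouettes(label, camera): "mask" (480x640 bool, what is visible of it) and "extent" ([left, top, right, bottom] as shares, 0 to 1, of the picture: columns of its width, rows of its height, round what is visible of it).
The state is a dict: "time_s": time; "joint_pos": joint angles; "joint_velocities": joint speeds; "joint_torque": joint torques, N m; "tool_pos": TCP position; "ee_rot": TCP orientation; "wrist_force": force on the tool from outside, world axes, zero at the start; "wrist_torque": the same for the moment, N m; "width": finger opening in m; "finger_force": force on a finger pad.
Only numpy, scipy, OpenCV 4.12 (cv2) and the standard library are available. Lean on these libraries where they do the work, as an engineer would, in place of code of your own. Each camera call takes 0.05 s, during which the arm holds its last target. There are 200 camera calls.

TASK

The welding fixture is loaded with an orange housing and has to be closed up ready for the press. With the fingertips push its blue slide fully home against the stop, then push the red latch bar round until it lies fully shut across the end of the slide. Only push, lifting and carrying nothing; keep the housing seated in its nest, and leave everything else on the bench where it is.

Things in the scene. Friction and masses are not known exactly. Their poses are not given: they have to be found in the camera images.
- fixture: Fixed aluminium welding fixture: base plate 240 x 170 x 15 mm, two rails along its x (channel 66 mm wide, 40 mm high), rear stop. Origin: centre of its underside, on the bench. x runs along the rails, front to stop, y left, z up. Blocks at the front corners (x -120 to -90, y +-54 to +-78, 44 mm high) carry latch pivot (+y) and keeper (-y, tab to 60 mm high behind the shut bar).
- slide: Loose blue-anodised aluminium slide, about 0.55 kg, 170 x 63 x 12 mm, in the fixture's channel (1.5 mm play each side), with a bare aluminium nest on top. Axes as the fixture's. Origin 15 mm above the bench; its x in the fixture's frame is 0 when fully home against the stop, negative when pulled out (starts 45 to 80 mm out). Friction of a few N; it stays where it is left.
- push_face (a point): Centre of the front face (towards fixture -x) of the blue upright push plate at the slide's front end: the place to push, towards fixture +x. The point is 45 mm above the bench and at x -100 mm, y 0 in the slide's frame; the plate is 74 mm wide (y), 10 mm thick and spans 18 to 63 mm above the bench.
- latch (a joint): Angle of the red latch bar about its vertical pivot, rad. 0 = fully shut: bar along fixture -y, 2 mm in front of the push plate of a slide that is home. Grows as it opens, clockwise from above: 1.57 = bar points along fixture -x; limit 2.4. At q the bar points along (-sin q, -cos q) in fixture x, y. Stays where left (friction 0.12 N m). With the slide not home it strikes the push plate.
- latch_hinge (a point): Pivot axis of the latch bar, at the bar's mid height 51 mm above the bench; at x -108, y +62 mm in the fixture's frame. The bar is 12 mm wide, 10 mm thick (46 to 56 mm above the bench) and reaches 128 mm from the pivot; the pivot hub has radius 11 mm.
- latch_knob (a point): Centre of the black knob (22 mm diameter) standing on the latch bar 110 mm from the pivot; this point is 75 mm above the bench, the knob spans 64 to 87 mm; a neck 10 mm in diameter joins it to the bar.
- housing: Loose plastic housing, orange with a cream lid, 53 x 33 x 25 mm, 40 g, sitting 11 mm deep in the nest of the slide with about 1.5 mm play each side; its top is about 57 mm above the bench. Origin: centre of its underside, z up; in the slide's frame at x -5, y 0, z +17 mm.
- spare: Bystander: a spare housing like the loaded one, 53 x 33 x 25 mm, on the bench to the right of the fixture. Origin: centre of its underside.
- wrench: Bystander: steel open-end wrench 150 mm long, lying on the bench at the fixture's front right.
- pen: Bystander: black and white marker pen 115 mm long, 12 mm thick, lying on the bench left of the fixture.
- cutters: Bystander: flush cutters with orange handles, about 115 mm long and 12 mm high, lying on the bench at the front left.
- horn: Bystander: aluminium welding horn (stepped round bar), 52 mm diameter at its foot, 125 mm tall, standing on the bench. Origin: centre of its underside.
- bin: Bystander: blue open parts bin 150 x 110 x 60 mm holding mouldings. Origin: centre of its underside.
- jar: Bystander: clear screw jar with a black cap, 60 mm diameter, 75 mm tall. Origin: centre of its underside.
There are look-alikes about, which are no part of the job. Several things have the shape of the slide; the one meant has the colours described above.

How it is judged:
By the outcome, as a careful person would: the job done as asked, in the order asked, and still so for the second after the job is handed in, with the robot touching nothing.
It also fails if it takes over 48 s, if anything falls off the work surface, if the arm or the gripper's body presses on something with over 40 N, if the wrist force passes 120 N, or if a joint passes its speed limit or range.

## Working session

There is one attempt and no reset: what is moved stays moved. The work goes in short steps, Python scripts to look and compute and a shell command to move; the robot and the scene stay as the last step left them, time stands still between calls to the robot, and variables do not carry over. Pictures are saved under pics/ and viewed, at most 10 in all, crops included, and the job is handed in when it is done.

```bash
mkdir -p pics
cat > h.py <<'E'
import numpy as np, cv2
from cell import status, viewer, workorder, arm
def grab(n,save=None):
    o=status.get_obs(); f=viewer.grab_frame(n)
    if n=="wrist":
        T=np.eye(4);T[:3,:3]=o["ee_rot"];T[:3,3]=o["tool_pos"];M=T@np.array(f["hand_eye"])
        f["R"],f["p"]=M[:3,:3],M[:3,3]
    else: f["R"],f["p"]=np.array(f["attitude"]),np.array(f["position"])
    if save: cv2.imwrite("pics/"+save,f["color"][:,:,::-1])
    return f
def ray(f,u,v,z):
    d=f["R"]@np.array([(u-f["cx"])/f["fx"],-(v-f["cy"])/f["fy"],-1]); p=f["p"]
    return p+d*(z-p[2])/d[2]
def proj(f,P):
    c=f["R"].T@(np.asarray(P)-f["p"]); return f["cx"]+f["fx"]*c[0]/-c[2], f["cy"]-f["fy"]*c[1]/-c[2]
E
python3 - <<'E'
from h import *
o=status.get_obs(); print(o["time_s"],o["tool_pos"],np.round(o["ee_rot"],3),o["wrist_force"])
f=grab("top","top.png"); print(f["p"],f["R"],f["fx"],[k for k in f])
for l in ["fixture","slide","push_face","latch","latch_knob","housing","spare","horn","bin","jar"]:
    for c in ["top"]:
        for r in viewer.recognise(l,c)[:3]: print(l,round(r["score"],2),np.round(np.array(r["extent"])*[640,480,640,480]))
grab("scene","scene.png")
E
```

```text
0.0 [ 0.24047207 -0.54906147  0.23044012] [[ 0.916  0.401 -0.001]
 [ 0.401 -0.916  0.002]
 [ 0.    -0.002 -1.   ]] [-0.00716136 -0.06215236  0.20656558]
[ 0.4323854  -0.00273402  1.56736684] [[-0.00526698  0.99571978 -0.0922734 ]
 [-0.9999786  -0.00560256 -0.00337806]
 [-0.00388057  0.09225363  0.99572798]] 563.0864895782686 ['color', 'fx', 'fy', 'cx', 'cy', 'position', 'attitude', 'R', 'p']
fixture 0.96 [315. 149. 389. 282.]
fixture 0.69 [342. 180. 374. 251.]
slide 0.8 [199. 223. 271. 261.]
slide 0.68 [341. 182. 369. 248.]
push_face 0.94 [340. 181. 375. 249.]
push_face 0.75 [197. 225. 265. 262.]
push_face 0.6 [344. 203. 362. 221.]
latch 0.79 [329. 236. 343. 283.]
latch_knob 0.68 [330. 234. 340. 281.]
latch_knob 0.6 [200. 286. 234. 320.]
housing 0.76 [345. 204. 361. 223.]
spare 0.63 [395. 249. 449. 272.]
spare 0.52 [396. 179. 413. 202.]
horn 0.78 [483. 266. 508. 288.]
horn 0.27 [394. 178. 412. 202.]
bin 0.88 [130. 216. 182. 280.]
bin 0.48 [341. 182. 373. 248.]
jar 0.73 [490. 220. 518. 242.]
```

View pics/top.png

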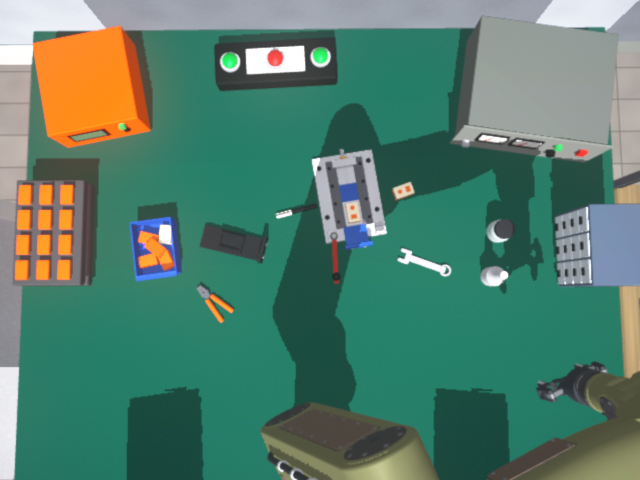

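View pics/scene.png

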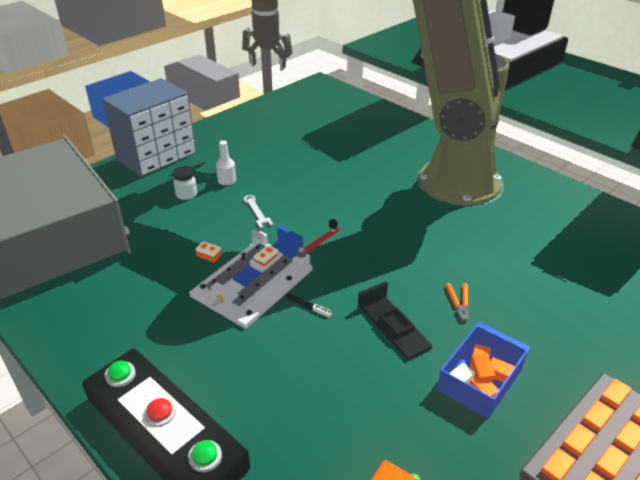

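The top view shows the fixture at about (349,197), with its stop away from the robot. The blue push plate is near (358,237). The red latch points at the robot, pivot about (334,236) and knob about (336,278). The dark slide at (235,242) is a look-alike. I'll enlarge the image next.

Run:
```python
import cv2
a=cv2.imread("pics/top.png")[140:290,300:400]
cv2.imwrite("pics/topc.png",cv2.resize(a,None,fx=4,fy=4,interpolation=cv2.INTER_CUBIC))
```

```text
(no output)
```

View pics/topc.png

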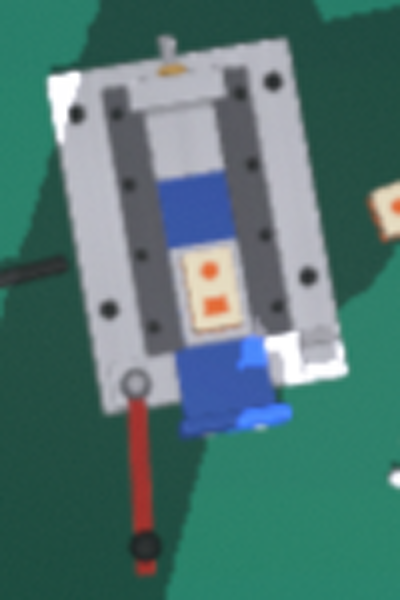

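The crop shows the base plate corners at (48,75), (287,38), (347,375) and (104,413). The pivot is at (135,383), the knob at (145,546), and the push plate's top edge runs from (182,428) to (290,412).

Run:
```python
from h import *
f=grab("top")
P=lambda u,v,z: ray(f,300+(u-1.5)/4,140+(v-1.5)/4,z)[:2]
W=np.array([P(48,75,.015),P(287,38,.015),P(347,375,.015),P(104,413,.015)])
L=np.array([[.12,.085],[.12,-.085],[-.12,-.085],[-.12,.085]])
c=W.mean(0); z=((W-c)@[1,1j]); l=L@[1,1j]; th=np.angle((z*l.conj()).sum())
print(c,np.degrees(th),np.linalg.norm(W-np.roll(W,1,0),axis=1))
R=np.array([[np.cos(th),-np.sin(th)],[np.sin(th),np.cos(th)]])
print("err",W-(c+L@R.T))
for n,p in dict(piv=P(135,383,.056),knob=P(145,546,.087),pl=P(186,428,.063),pr=P(290,412,.063)).items(): print(n,p,(p-c)@R)
print("expected pivot",c+R@[-.108,.062])
```

```text
[ 0.70511792 -0.08341851] 8.90403195614946 [0.2413854  0.16996003 0.24139976 0.17043212]
err [[ 0.00108043  0.00046865]
 [ 0.00019632  0.00037295]
 [-0.00105038 -0.00070283]
 [-0.00022637 -0.00013876]]
piv [ 0.58966423 -0.03878936] [-0.10715465  0.06196123]
knob [ 0.47885665 -0.04377721] [-0.21739891  0.07418428]
pl [ 0.5584263  -0.07255911] [-0.14324301  0.03343345]
pr [ 0.56880038 -0.14237653] [-0.14380029 -0.0371483 ]
expected pivot [ 0.58882307 -0.0388819 ]
```

Fixture centre is (0.705,-0.083) with yaw 8.9°. The push face is at fixture x of about -0.147 and the latch at about 1.68 rad. I'll go over the front of the fixture with the fingers shut.

```bash
python3 -m handwheel '[[1,-0.684,0,0,0,0,0],[1,-0.684,0,0,0,0,0],[1,-0.684,0,0,0,0,0],[1,-0.684,0,0,0,0,0],[1,-0.684,0,0,0,0,0],[1,-0.684,0,0,0,0,0],[1,-0.684,0,0,0,0,0],[1,-0.684,0,0,0,0,0]]' 30
python3 -m handwheel '[[0.6,-0.4,0,0,0,0.128,0],[0.6,-0.4,0,0,0,0.128,0],[0,0,0,0,0,0,0],[0,0,0,0,0,0,0]]'
cat >> h.py <<'E'
C=np.array([.7051,-.0834]);TH=np.radians(8.9);RF=np.array([[np.cos(TH),-np.sin(TH)],[np.sin(TH),np.cos(TH)]])
def fix(p): return (np.asarray(p)[:2]-C)@RF
def st():
    o=status.get_obs();R=np.array(o["ee_rot"]);p=np.array(o["tool_pos"])
    print("t",o["time_s"],"fix",np.round(fix(p),4),"z",round(p[2],4),"yaw_fix",round(np.degrees(np.arctan2(R[1,0],R[0,0])-TH),2),"j",np.round(o["joint_pos"],1),"F_fix",np.round(np.array(o["wrist_force"])[:2]@RF,1),round(o["wrist_force"][2],1),"tilt",np.round(R[2,:],3))
    return o
def goto(fx,fy,z):
    o=status.get_obs();R=np.array(o["ee_rot"]);w=C+RF@[fx,fy]
    print("units",np.round(R.T@(np.r_[w,z]-np.array(o["tool_pos"]))/.04,3))
E
python3 -c "
from h import *
st();goto(-.195,0,.14);goto(-.195,0,.036)"
```

```text
time_s: 1.65
tool_pos: [0.4468, -0.2194, 0.2316]
ee_rot: [[0.916, 0.401, 0.001], [0.401, -0.916, -0.0], [0.0, 0.001, -1.0]]
wrist_force: [0.5, -0.2, -0.3]
width: -0.0
finger_force: 0.0
time_s: 2.15
tool_pos: [0.4798, -0.1746, 0.2313]
ee_rot: [[0.988, 0.157, -0.0], [0.157, -0.988, -0.0], [-0.0, 0.0, -1.0]]
wrist_force: [0.2, -0.1, -1.1]
width: 0.0002
finger_force: 0.0
t 2.15 fix [-0.2367 -0.0552] z 0.2313 yaw_fix 0.16 j [-20.    8.4 -14.9  66.7  -0.  151. ] F_fix [ 0.2 -0.1] -1.1 tilt [-0.  0. -1.]
units [ 1.047 -1.378  2.281]
units [ 1.048 -1.379  4.881]
```

```bash
python3 -m handwheel '[[0.52,-0.69,0.7,0,0,0,0],[0.52,-0.69,0.7,0,0,0,0],[0,0,0.9,0,0,0,0],[0,0,0,0,0,0,0]]'
python3 -c "
from h import *
st();goto(-.195,0,.036);f=grab('wrist','w1.png')
for n,P in dict(pf=[-.147,0,.045],plt=[-.147,.037,.063],piv=[-.108,.062,.056],knob=[-.217,.074,.087],corner=[-.12,-.085,.015]).items(): print(n,np.round(proj(f,np.r_[C+RF@P[:2],P[2]])))"
```

```text
time_s: 2.65
tool_pos: [0.5099, -0.1134, 0.137]
ee_rot: [[0.988, 0.156, -0.005], [0.156, -0.988, 0.001], [-0.005, -0.002, -1.0]]
wrist_force: [-1.4, 0.4, -0.1]
width: -0.0001
finger_force: 0.0
t 2.65 fix [-0.1975  0.0006] z 0.137 yaw_fix 0.08 j [-12.5  13.3 -21.6  55.4  -0.  158.5] F_fix [-1.3  0.6] -0.1 tilt [-0.005 -0.002 -1.   ]
units [0.076 0.018 2.525]
pf [316. 172.]
plt [256. 174.]
piv [213. 107.]
knob [193. 296.]
corner [434. 131.]
```

View pics/w1.png

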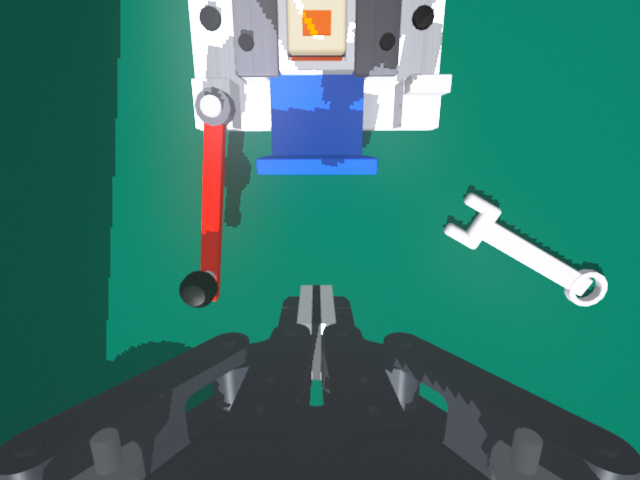

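The wrist view matches the model. The push plate's top front edge is at row 172, the pivot at (212,106) and the knob at (199,289). I'll descend and push.

```bash
python3 -m handwheel '[[0,0,0.85,0,0,0,0],[0,0,0.85,0,0,0,0],[0,0,0.8,0,0,0,0],[0.4,0,0,0,0,0,0],[0.4,0,0,0,0,0,0],[0.2,0,0,0,0,0,0],[0.2,0,0,0,0,0,0],[0.2,0,0,0,0,0,0]]'
python3 -c "
from h import *
st();goto(-.118,0,.036)"
```

```text
time_s: 3.7
tool_pos: [0.5678, -0.1047, 0.0401]
ee_rot: [[0.988, 0.156, -0.001], [0.156, -0.988, -0.001], [-0.001, 0.0, -1.0]]
wrist_force: [-5.7, -0.1, 3.5]
width: -0.0001
finger_force: 2.5
t 3.7 fix [-0.139   0.0002] z 0.0401 yaw_fix 0.08 j [-10.4  23.9 -20.8  45.3  -0.  160.6] F_fix [-5.6  0.8] 3.5 tilt [-0.001  0.    -1.   ]
units [0.525 0.006 0.102]
```

```bash
python3 -m handwheel '[[0.2,0,0,0,0,0,0],[0.2,0,0,0,0,0,0],[0.1,0,0,0,0,0,0],[0.05,0,0,0,0,0,0],[0.05,0,0,0,0,0,0]]'; python3 -c "
from h import *
st()"
python3 -m handwheel '[[0.05,0,0,0,0,0,0],[0.05,0,0,0,0,0,0],[0,0,0,0,0,0,0]]';python3 -c "
from h import *
st()"
```

```text
time_s: 4.32
tool_pos: [0.5912, -0.1009, 0.0394]
ee_rot: [[0.988, 0.156, -0.001], [0.156, -0.988, -0.0], [-0.001, 0.0, -1.0]]
wrist_force: [-6.4, -0.8, 4.2]
width: -0.0
finger_force: 2.5
t 4.325 fix [-0.1152  0.0004] z 0.0394 yaw_fix 0.08 j [ -9.7  26.  -17.6  46.4  -0.  161.3] F_fix [-6.4  0.2] 4.2 tilt [-0.001  0.    -1.   ]
time_s: 4.7
tool_pos: [0.5955, -0.1002, 0.0394]
ee_rot: [[0.988, 0.156, -0.0], [0.156, -0.988, 0.0], [-0.0, -0.0, -1.0]]
wrist_force: [-4.6, -0.5, 2.8]
width: 0.0002
finger_force: 2.0
t 4.7 fix [-0.1109  0.0004] z 0.0394 yaw_fix 0.09 j [ -9.6  26.3 -17.   46.6   0.  161.5] F_fix [-4.6  0.2] 2.8 tilt [-0. -0. -1.]
```

Nearly there, so I'll push on in 1 mm steps until the force rises.

```bash
for i in 1 ; do python3 -m handwheel '[[0.025,0,0,0,0,0,0],[0.025,0,0,0,0,0,0],[0,0,0,0,0,0,0]]';python3 -c "
from h import *
st()"; done
python3 -m handwheel '[[0.025,0,0,0,0,0,0],[0.025,0,0,0,0,0,0],[0,0,0,0,0,0,0]]';python3 -c "
from h import *
st()"
```

```text
time_s: 5.08
tool_pos: [0.5962, -0.1001, 0.0392]
ee_rot: [[0.988, 0.156, -0.002], [0.156, -0.988, -0.0], [-0.002, 0.0, -1.0]]
wrist_force: [-7.4, -1.9, 4.5]
width: 0.0001
finger_force: 3.8
t 5.075 fix [-0.1102  0.0004] z 0.0392 yaw_fix 0.07 j [ -9.5  26.5 -16.8  46.8  -0.  161.5] F_fix [-7.6 -0.8] 4.5 tilt [-0.002  0.    -1.   ]
time_s: 5.45
tool_pos: [0.5962, -0.1, 0.0389]
ee_rot: [[0.988, 0.156, -0.006], [0.156, -0.988, -0.001], [-0.006, 0.0, -1.0]]
wrist_force: [-12.5, -2.0, 8.4]
width: 0.0002
finger_force: 6.4
t 5.45 fix [-0.1101  0.0004] z 0.0389 yaw_fix 0.05 j [-9.500e+00  2.670e+01 -1.660e+01  4.700e+01 -1.000e-01  1.616e+02] F_fix [-12.6  -0.1] 8.4 tilt [-0.006  0.    -1.   ]
```

The force rises with no more movement, so the slide is home at the stop. I'll press a touch more, back off, lift over and go to the far side of the latch knob.

```bash
python3 -m handwheel '[[0.05,0,0,0,0,0,0],[0,0,0,0,0,0,0],[-0.4,0,0,0,0,0,0],[-0.6,0,0,0,0,0,0],[-0.3,0,-0.9,0,0,0,0],[0,0,-0.9,0,0,0,0],[0,0,-0.5,0,0,0,0],[0,0,0,0,0,0,0]]'; python3 -m handwheel '[[-0.65,-0.8,0,0,0,0,0],[-0.65,-0.8,0,0,0,0,0],[-0.6,-0.8,0,0,0,0,0],[0,0,0,0,0,-0.157,0],[0,0,0,0,0,-0.157,0],[0,0,0,0,0,-0.157,0],[0,0,0,0,0,-0.157,0],[0,0,0,0,0,-0.157,0]]'
python3 -m handwheel '[[0,0,0,0,0,0,0]]'
python3 -c "
from h import *
st();goto(-.243,.1,.07);f=grab('wrist','w2.png')
for r in viewer.recognise('latch_knob','wrist')[:2]: print(r['score'],np.array(r['extent'])*[640,480,640,480])
for n,P in dict(pf=[-.1,0,.063],piv=[-.108,.062,.056],knob=[-.215,.072,.087]).items(): print(n,np.round(proj(f,np.r_[C+RF@P[:2],P[2]])))"
```

```text
time_s: 6.45
tool_pos: [0.5528, -0.1076, 0.1334]
ee_rot: [[0.988, 0.156, 0.006], [0.156, -0.988, -0.001], [0.006, 0.001, -1.0]]
wrist_force: [0.2, -0.0, -0.5]
width: -0.0002
finger_force: 0.0
time_s: 7.45
tool_pos: [0.4599, -0.0242, 0.1301]
ee_rot: [[0.584, 0.812, -0.001], [0.812, -0.584, 0.0], [0.0, -0.001, -1.0]]
wrist_force: [0.4, -0.6, -0.4]
width: 0.0
finger_force: 0.0
time_s: 7.58
tool_pos: [0.4599, -0.0242, 0.1303]
ee_rot: [[0.59, 0.808, -0.001], [0.808, -0.59, 0.0], [-0.0, -0.001, -1.0]]
wrist_force: [-0.0, -0.8, -0.2]
width: -0.0002
finger_force: 0.0
t 7.575 fix [-0.2331  0.0964] z 0.1303 yaw_fix 44.98 j [ -3.    7.1 -30.2  52.7   0.  123.1] F_fix [-0.2 -0.8] -0.2 tilt [-0.    -0.001 -1.   ]
units [-0.111 -0.237  1.507]
0.62 [331.584 131.904 519.68  289.68 ]
pf [581. 216.]
piv [503. 152.]
knob [368. 277.]
```

View pics/w2.png

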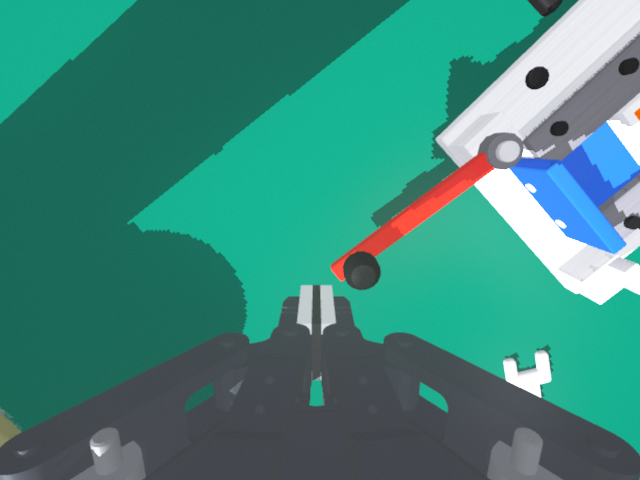

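The slide is home, with the push plate at the pivot line. The knob is at (362,270) and the pivot at (502,151). Next I'll descend beside the knob and work out the arc.

```bash
python3 -m handwheel '[[-0.11,-0.24,0,0,0,0,0],[0,0,0.75,0,0,0,0],[0,0,0.75,0,0,0,0],[0,0,0,0,0,0,0]]'
python3 - <<'E'
from h import *
o=st(); f=grab("wrist","w3.png")
p=np.array(o["tool_pos"]);R=np.array(o["ee_rot"]);x=fix(p)
q=np.append(np.linspace(1.64,0,12),[-.05])
K=np.array([-.108,.062])+.11*np.c_[-np.sin(q),-np.cos(q)]
T=np.vstack([x,K+[-.018,.018]])
print(np.round(np.diff(T,axis=0)@np.array([[.707,.707],[.707,-.707]])/.04,2))
E
```

```text
time_s: 8.18
tool_pos: [0.447, -0.0221, 0.0696]
ee_rot: [[0.589, 0.808, -0.005], [0.808, -0.589, 0.0], [-0.002, -0.004, -1.0]]
wrist_force: [-0.7, 0.6, 0.8]
width: -0.0004
finger_force: 0.0
t 8.175 fix [-0.2456  0.1005] z 0.0696 yaw_fix 45.01 j [ -2.8   9.8 -36.2  44.3   0.  123.2] F_fix [-0.6  0.7] 0.8 tilt [-0.002 -0.004 -1.   ]
[[-0.05  0.4 ]
 [-0.29  0.29]
 [-0.24  0.33]
 [-0.19  0.36]
 [-0.13  0.39]
 [-0.07  0.4 ]
 [-0.01  0.41]
 [ 0.05  0.41]
 [ 0.11  0.4 ]
 [ 0.16  0.38]
 [ 0.22  0.35]
 [ 0.27  0.31]
 [ 0.1   0.09]]
```

```bash
python3 -m handwheel '[[-0.05,0.4,0,0,0,0,0],[-0.29,0.29,0,0,0,0,0],[-0.24,0.33,0,0,0,0,0],[-0.19,0.36,0,0,0,0,0],[-0.13,0.39,0,0,0,0,0],[0,0,0,0,0,0,0]]'
python3 - <<'E'
from h import *
st(); f=grab("wrist","w4.png")
q=1.04
for q in (1.04,1.2): print(proj(f,np.r_[C+RF@[-.108-.11*np.sin(q),.062-.11*np.cos(q)],.087]))
E
```

```text
time_s: 8.98
tool_pos: [0.4882, -0.0944, 0.0721]
ee_rot: [[0.59, 0.808, 0.003], [0.808, -0.59, -0.0], [0.002, 0.003, -1.0]]
wrist_force: [0.8, -0.3, -0.7]
width: -0.0
finger_force: 0.0
t 8.975 fix [-0.216   0.0227] z 0.0721 yaw_fix 44.97 j [-10.9  14.1 -30.2  45.5   0.  115.2] F_fix [ 0.7 -0.4] -0.7 tilt [ 0.002  0.003 -1.   ]
(np.float64(366.74279448758205), np.float64(324.05354913403613))
(np.float64(326.1214895485472), np.float64(311.2321553182523))
```

View pics/w4.png

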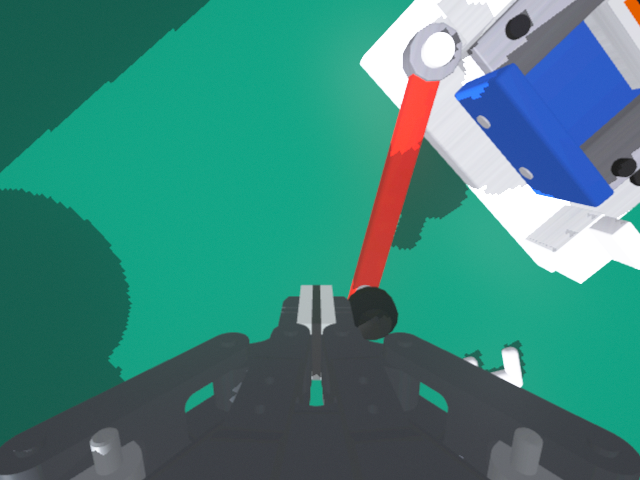

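The knob at (372,312) is held against the finger and the bar has turned to about 1.0 rad. I'll carry on.

```bash
python3 -m handwheel '[[-0.07,0.4,0,0,0,0,0],[-0.03,0.41,0,0,0,0,0],[0.03,0.41,0,0,0,0,0],[0.1,0.4,0,0,0,0,0],[0.16,0.38,0,0,0,0,0],[0.22,0.2,0,0,0,0,0],[0,0,0,0,0,0,0]]'
python3 - <<'E'
from h import *
st(); f=grab("wrist","w5.png"); goto(-.126,-.030,.072)
for q in (0,.1,.2): print(proj(f,np.r_[C+RF@[-.108-.11*np.sin(q),.062-.11*np.cos(q)],.087]))
E
```

```text
time_s: 9.9
tool_pos: [0.5681, -0.1315, 0.0713]
ee_rot: [[0.588, 0.809, 0.001], [0.809, -0.588, 0.0], [0.001, 0.001, -1.0]]
wrist_force: [-0.1, -0.6, -0.5]
width: 0.0001
finger_force: 0.0
t 9.9 fix [-0.1428 -0.0263] z 0.0713 yaw_fix 45.09 j [-13.   22.5 -18.3  49.2   0.  113. ] F_fix [-0.2 -0.6] -0.5 tilt [ 0.001  0.001 -1.   ]
units [ 0.243  0.379 -0.02 ]
(np.float64(416.19774070677477), np.float64(299.00952599633763))
(np.float64(394.47206973262684), np.float64(315.85569623112985))
(np.float64(371.73746609671673), np.float64(330.3651114173276))
```

View pics/w5.png

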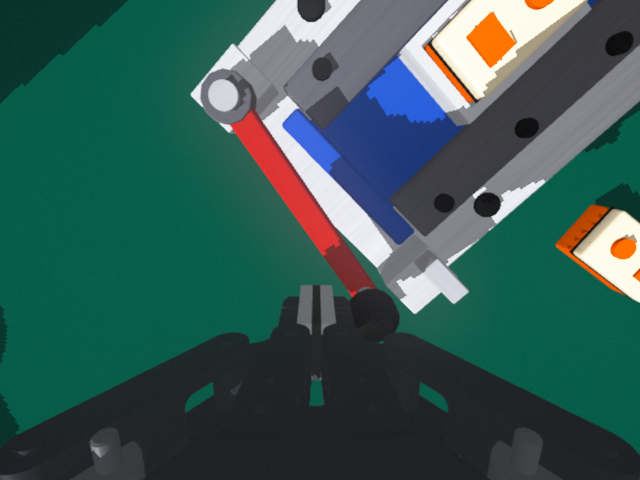

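The bar is about 0.18 rad from shut, with the knob at (374,315). I'll finish gently and watch the force.

```bash
python3 -m handwheel '[[0.15,0.2,0,0,0,0,0],[0.1,0.15,0,0,0,0,0],[0.05,0.05,0,0,0,0,0],[0,0,0,0,0,0,0]]'>/dev/null; python3 -c "
from h import *
st()"
python3 -m handwheel '[[0.04,0.04,0,0,0,0,0],[0.04,0.04,0,0,0,0,0],[0,0,0,0,0,0,0]]'>/dev/null;python3 -c "
from h import *
st()"
```

```text
t 10.45 fix [-0.1241 -0.029 ] z 0.0713 yaw_fix 45.07 j [-12.6  24.2 -15.6  50.2   0.  113.4] F_fix [-1.3  0.5] 0.2 tilt [ 0.  0. -1.]
t 10.825 fix [-0.1206 -0.0289] z 0.0712 yaw_fix 45.05 j [-12.5  24.6 -15.   50.5  -0.  113.6] F_fix [-3.8  1.8] 3.1 tilt [-0.001 -0.001 -1.   ]
```

```bash
python3 -m handwheel '[[0.05,0.05,0,0,0,0,0],[0,0,0,0,0,0,0]]'>/dev/null; python3 -c "
from h import *
st()"
python3 -m handwheel '[[0.05,0.05,0,0,0,0,0],[0,0,0,0,0,0,0]]'>/dev/null;python3 -c "
from h import *
st()
f=grab('wrist','w6.png')
for q in (0,.1): print(proj(f,np.r_[C+RF@[-.108-.11*np.sin(q),.062-.11*np.cos(q)],.087]))"
```

```text
t 11.075 fix [-0.1199 -0.0285] z 0.0709 yaw_fix 45.03 j [-1.240e+01  2.490e+01 -1.470e+01  5.070e+01 -1.000e-01  1.137e+02] F_fix [-9.7  2.5] 5.6 tilt [-0.003 -0.004 -1.   ]
t 11.325 fix [-0.1191 -0.028 ] z 0.0706 yaw_fix 45.02 j [-1.230e+01  2.510e+01 -1.440e+01  5.100e+01 -1.000e-01  1.138e+02] F_fix [-14.9   3.3] 10.0 tilt [-0.005 -0.007 -1.   ]
(np.float64(369.29402448850044), np.float64(335.32181896848624))
(np.float64(348.72641173000835), np.float64(351.1456057230509))
```

View pics/w6.png

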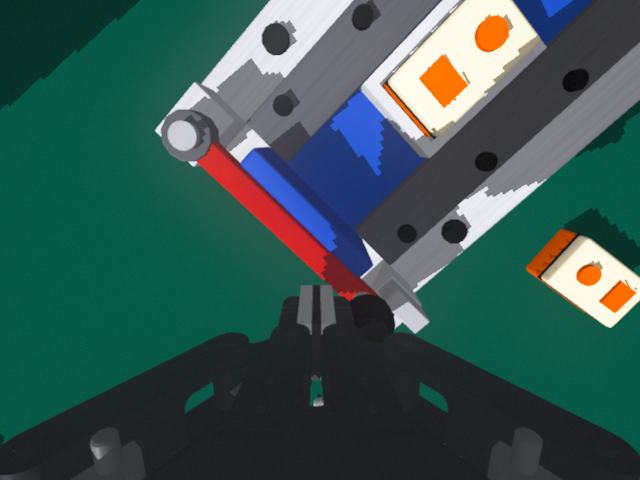

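The bar lies across the push plate against the keeper, and the force is rising against the stop. I'll back off, lift and check.

```bash
python3 -m handwheel '[[-0.3,-0.3,0,0,0,0,0],[-0.7,-0.7,0,0,0,0,0],[-0.5,-0.5,-0.9,0,0,0,0],[-0.4,-0.4,-1,0,0,0,0],[-0.4,-0.4,-0.8,0,0,0,0],[0,0,0,0,0,0,0],[0,0,0,0,0,0,0]]'>/dev/null
python3 - <<'E'
from h import *
st(); f=grab("wrist","w7.png")
for q in (0,.05): 
  for r in (.11,.128): print(q,r,np.round(proj(f,np.r_[C+RF@[-.108-r*np.sin(q),.062-r*np.cos(q)],.087 if r<.12 else .056]),1))
print(np.round(proj(f,np.r_[C+RF@[-.108,.062],.056]),1),"slide plate corners",[np.round(proj(f,np.r_[C+RF@[-.1,y],.063]),1) for y in(.037,-.037)])
E
```

```text
t 12.25 fix [-0.2437 -0.0294] z 0.1792 yaw_fix 45.06 j [-17.8   8.  -22.3  59.6   0.  108.3] F_fix [-0.1  0.7] -0.8 tilt [ 0.001  0.001 -1.   ]
0 0.11 [486.5 121.2]
0 0.128 [481.6 142.3]
0.05 0.11 [479.5 127.4]
0.05 0.128 [474.5 148.5]
[362.9   0. ] slide plate corners [array([399.3,  17. ]), array([469.7, 103. ])]
```

View pics/w7.png

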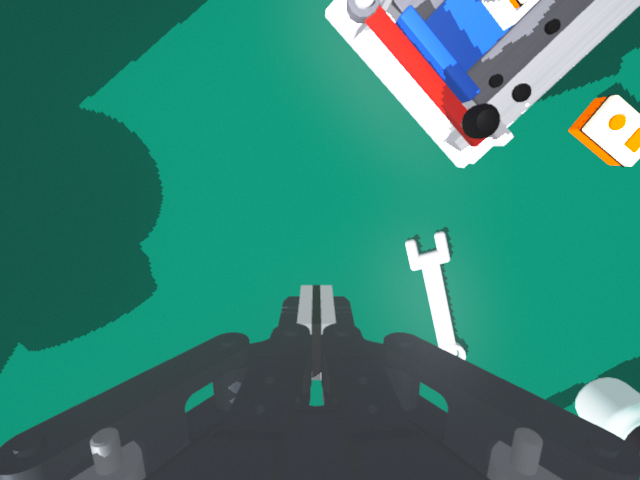

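The bar is parallel to the push plate: its image slope is 1.21 against the plate's 1.22. The knob at (481,121) is within about 2 mm of the shut position. The slide is home, and the housing showed seated in w6. The wrench and spare show no sign of having been touched. Handing in.

```bash
python3 -c "
from cell import workorder
print(workorder.hand_in())"
```

```text
the job is handed in; nothing more can be done
None
```

The blue slide is home against its stop, the red latch bar is shut across it, and the job was handed in at about 12 s; the hand-in gave no verdict, so this rests on the push forces and the last wrist picture.

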